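# Lock the guide rule to the stencil block with its snap cap

## Robot

A 6-joint arm with a two-finger parallel gripper is mounted at the origin on the work surface. World frame = base frame: x ahead of the robot, y to its left, z up, the work surface at z = 0. Lengths are in mm, angles in rad, forces in N, time in s.
With the tool pointing down it reaches from about 400 to 825 mm from the base axis. Payload 7 kg.
Tool frame: the origin (TCP) lies midway between the tips of the shut fingers; the grasp point (between the pads) lies 19 mm behind it; z points along the fingers, y is the line along which they close (so a half turn about z gives the same grasp; the last joint's range is limited). The gripper opens to 85 mm and grips with 20 to 120 N. Pads are 22 mm wide; open, the fingers measure 114 mm over their backs; the gripper's body (76 mm by 85 mm) begins 54 mm behind the grasp point. The pads swing forward as they close: fully open they stand 13 mm farther back than shut.
Start: joints at [1.594, 0.359, 0.012, 0, -1.224, -0.288], TCP at [176.668, 651.447, 231.302] pointing down, gripper open.
Joint ranges: [-3.07, 3.07], [-1.43, 2.12], [-1.02, 1.25], [-3.03, 1.67], [-3.05, -0], [-3.03, 3.03]. Speed limits (rad/s): [2.39, 2.39, 3.01, 3.14, 3.14, 3.14].

## Interface

Orientations are given as a rotation vector (axis times angle).
In Python, from workcell import robot gives the robot as it stands.
- The arm moves only by the tool send_rows, never from a script. Its argument "steps" is a list of rows, each a list of 5 numbers: the shift along the tool's x, y, z in mm, then the turn about the tool's z in degrees, then the gripper command: -1 is fully open, 1 is shut, values between are in proportion. A call has 1 to 20 rows; each row shifts and turns the commanded pose from where the row before left it, along the tool's axes as they then stand; what a row does not reach is not made up. A row lasts 1/8 s, in which the tool goes at most 62.5 mm and 10.7 degrees, less where a joint would pass 70% of its speed; a pose out of reach is approached as far as the arm can. A call is refused whole if a number of a shift passes 62.5 or a number of a turn 10.7, either way. A call with a gripper value outside its range is refused whole. The fingers move at their own pace and stop on an object; the grip force is fixed at half the most. Time passes only in rows, so rows that do not move let the fingers close. It gives the time, the measured TCP pose, the force, the opening and the grip force at its end, in the units of the state.
- robot.state(): the state, without advancing time (a new reading comes with each control period).
- robot.snapshot(name): name is "side" or "top" or "wrist"; returns a dict with "pixels" (480x640x3 uint8, red, green, blue), "depth" (480x640 float32, mm along the optical axis (not along the pixel's ray), 0 where there is no reading), "K" (3x3 intrinsics, pixels), "cam_to_world" (4x4, takes a point from camera to world coordinates); the wrist camera has in their place "tool_from_camera" (4x4, takes a point from camera to tool coordinates, whose origin is the TCP and whose axes are the flange's). Camera axes: x right, y down, z forward; pixel columns grow to the right and rows downward; lengths in mm; the calibration is good to about 2 mm. The wrist camera is an equidistant fisheye: a pixel r from the principal point sees the ray r / f radians off the axis. A picture is of the moment at which its call begins: read the wrist's pose just before it.
- robot.close_job(): hands the job in; it is judged then, once.
The state is a dict: "time": time; "qpos": joint angles; "joint_velocities": joint speeds; "effort": joint torques, N m; "ee_pos": TCP position; "eef_rot": TCP orientation; "contact_force": force on the tool from outside, world axes, zero at the start; "moment": the same for the moment, N m; "opening": opening from 0.0 (shut) to 1.0 (fully open); "finger_force": force on a finger pad.
Only numpy, scipy, OpenCV 4.12 (cv2) and the standard library are available. Lean on these libraries where they do the work, as an engineer would, in place of code of your own. Each camera call takes 0.05 s, during which the arm holds its last target. There are 200 camera calls.

## Task

On the stencil bench, lay the aluminium guide rule flush along the front face of the white stencil block, middle to middle. Then press the grey snap cap onto the block's ball-headed stud until it clicks, keep pressing after the force drops so that the rubber ring under the cap is well squeezed, and finish still holding the cap pressed down: do not let go. Leave the jar, ink cups, ink bottle and tape roll where they are.

Things in the scene. Friction and masses are not known exactly. Their poses are not given: they have to be found in the camera images.
- block: White plastic stencil block, fixed to the table, 60 (its x) x 160 (its y) x 24 mm high. Origin: centre of its underside. Its -x face (x = -30 mm) is the front face, towards the robot, against which the rule goes.
- stud (a point): Foot of the steel snap stud, on the block top (24 mm up), x = -16, y = +55 mm in the block's frame. Ball head 20 mm across, sprung, top 20.8 mm above this point. A cap pressed straight down touches with its underside about 18 mm above this point, resists with up to 8 to 16 N until about 13 mm; then the force drops, and below 9 mm the cap is snapped down onto the rubber ring, underside 4 mm above this point.
- gasket (a joint): Squeeze of the rubber ring (25 mm across, 17 mm hole) round the stud's foot, in m: 0 = free, its top 4 mm above the block; 0.0035 = fully squeezed. It gives 1 mm per 3.5 N; the seated cap pushes on it. It counts as well squeezed beyond 0.0015 (about 5 N).
- rule: Loose aluminium guide rule, about 0.16 kg, standing on the table: a straight bar 14 (its x) x 200 (its y) x 24 mm high. On its middle stands a grip lug 12 (x) x 26 (y) mm that reaches from the bar's top up to 63 mm above the table. Origin: centre of the bar's underside. Its +x face (x = +7 mm) goes against the block's front face. Lifted or slid by the lug, above the block's 24 mm.
- rule_left (a point): Point on the rule's +x face, x = +7, y = +70, z = 12 mm in the rule's frame.
- rule_right (a point): Point on the rule's +x face, x = +7, y = -70, z = 12 mm in the rule's frame.
- cap: Loose grey plastic snap cap, about 0.03 kg, standing upright on the table: a ribbed round body 28 mm across and 40 mm high with a flange 42 mm across and 4 mm thick at the bottom; hollow from below (17 mm mouth, 24 mm deep). Origin: centre of its underside. Seated, its flange reaches about 7 mm over the rule. It changes places with the jar from one start to the next.
- jar: Bystander: low round jar with white lid, 52 mm across, 40 mm high. Origin: centre of its underside.
- cup0: Bystander: tiny lime ink cup, 20 mm across, 17 mm high. Origin: centre of its underside.
- cup1: Bystander: another such ink cup.
- cup2: Bystander: another such ink cup, on the robot's side of the rule.
- ink: Bystander: black ink bottle with a white nozzle, 48 mm across, 140 mm high. Origin: centre of its underside.
- tape: Bystander: roll of paper tape lying flat, 68 mm across, 25 mm high. Origin: centre of its underside.
Not all that is in view belongs to the job. What is shaped like the cap but purple is not meant.

How it is judged:
By the outcome, as a careful person would: the job done as asked, in the order asked, and still so for the second after the job is handed in, while the arm keeps its last pose, push and grip.
It also fails if it takes over 48 s, if anything falls off the work surface, if the arm or the gripper's body presses on something with over 40 N, if the wrist force passes 120 N, or if a joint passes its speed limit or range.

## Working session

There is one attempt and no reset: what is moved stays moved. The work goes in short steps, Python scripts to look and compute and a tool call to move; the robot and the scene stay as the last step left them, time stands still between calls to the robot, and variables do not carry over. Pictures are saved under pics/ and viewed, at most 10 in all, crops included, and the job is handed in when it is done.

Besides the shell and the picture viewer there is one more tool, called as a command line: name --pt "numbers of a row" for each row, then --argument value for the rest. send_rows: Moves the arm, as the interface text tells. Its arguments: {"type":"object","properties":{"steps":{"type":"array"}},"required":["steps"]}

```bash
mkdir -p pics; cat > h.py <<'E'
import numpy as np, cv2
from workcell import robot
def snap(n,f=None):
    s=robot.snapshot(n)
    if f: cv2.imwrite('pics/'+f,s['pixels'][:,:,::-1])
    return s
def cloud(s):
    d=s['depth'];v,u=np.mgrid[:480,:640];K=s['K']
    P=np.stack([(u-K[0,2])/K[0,0]*d,(v-K[1,2])/K[1,1]*d,d,np.ones_like(d)],-1)
    W=P@s['cam_to_world'].T
    W[d==0]=np.nan
    return W[...,:3]
E
python3 - <<'E'
from h import *
st=robot.state();print(st)
for n in('top','side'):
    s=snap(n,n+'0.png');print(n,s['K'],s['cam_to_world'])
    np.savez('pics/'+n+'0.npz',**s)
E
```

```text
{'time': 0.0, 'qpos': array([ 1.59409414e+00,  3.59395642e-01,  1.10259076e-02, -3.60386755e-04,
       -1.22409986e+00, -2.88073176e-01]), 'joint_velocities': array([ 2.25576681e-03, -1.26588437e-05,  1.45061083e-03,  7.37749869e-04,
       -2.02135388e-03, -2.63947881e-04]), 'effort': array([-8.14281361e-05, -5.83323812e+01,  2.93420845e+01,  6.93712637e+00,
       -5.81926201e-03, -8.79335175e-06]), 'ee_pos': array([176.55631167, 650.98108569, 230.34183764]), 'eef_rot': array([ 3.11238619e+00, -4.14660204e-01, -1.18203287e-04]), 'contact_force': array([ 0.04058493, -0.28788874,  0.49864916]), 'moment': array([ 0.00715293, -0.05076554,  0.01707096]), 'finger_force': 0.0, 'opening': 1.000631775879357}
top [[572.53089674   0.         315.88129799]
 [  0.         572.53089674 231.29348173]
 [  0.           0.           1.        ]] [[-2.72159702e-02 -9.89438510e-01  1.42375297e-01  4.35853304e+02]
 [-9.99597549e-01  2.80777664e-02  4.04709484e-03 -7.43401781e-01]
 [-8.00193183e-03 -1.42207852e-01 -9.89804474e-01  1.13289756e+03]
 [ 0.00000000e+00  0.00000000e+00  0.00000000e+00  1.00000000e+00]]
side [[599.30763385   0.         314.99742392]
 [  0.         599.30763385 236.9820576 ]
 [  0.           0.           1.        ]] [[ 7.77369537e-01 -4.36558091e-01  4.52894729e-01  8.51301619e+01]
 [-6.28623308e-01 -5.12802133e-01  5.84693688e-01 -5.89452708e+02]
 [-2.30073773e-02 -7.39223245e-01 -6.73067348e-01  7.46341805e+02]
 [ 0.00000000e+00  0.00000000e+00  0.00000000e+00  1.00000000e+00]]
```

View pics/top0.png

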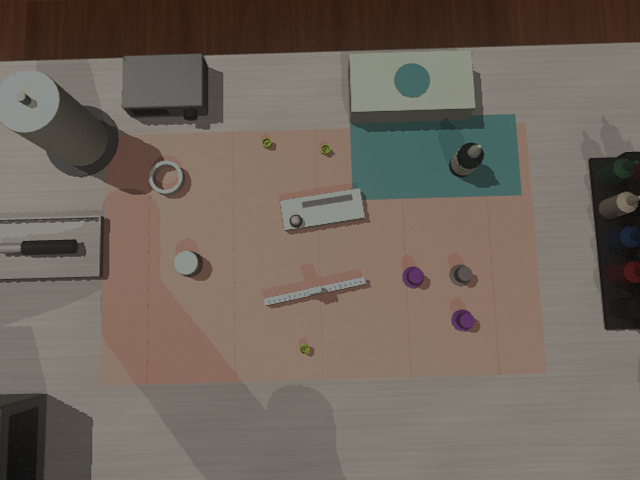

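View pics/side0.png

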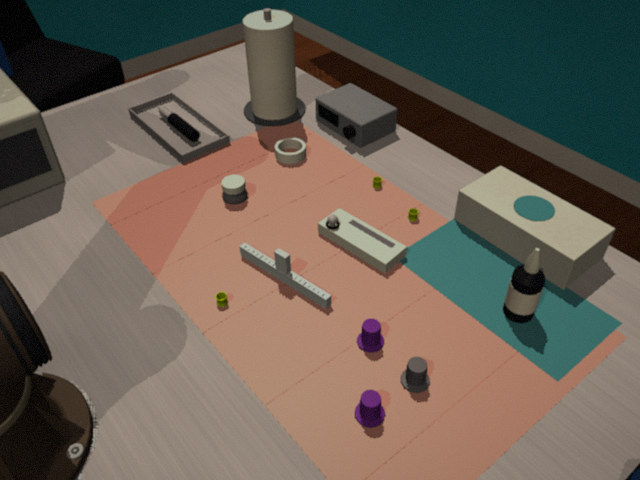

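The top view shows the block at about (322,210) with its stud at (296,221), and the rule at (315,291) with its lug at about (318,290). The jar is at (188,263) and the cups at (267,143), (326,150) and (305,350).

There are three cap-shaped candidates: purple (413,277), purple (463,320) and grey (461,275). The grey one is the one meant, because it is the only one matching the colour given. I'll confirm it in a crop.

```bash
cat > m.py <<'E'
from h import *
def rectfit(W,box,zlo,zhi,name):
    u0,v0,u1,v1=box;p=W[v0:v1,u0:u1].reshape(-1,3);p=p[(p[:,2]>zlo)&(p[:,2]<zhi)]
    r=cv2.minAreaRect(p[:,:2].astype(np.float32));print(name,len(p),'z',np.median(p[:,2]).round(1),'mean',p.mean(0).round(1),'rect',np.round(r[0],1),np.round(r[1],1),round(r[2],2))
    return p
E
python3 - <<'E'
from m import *
for n,b in (('top',dict(block=(270,180,375,240),rule=(255,262,375,312),cap=(440,255,480,292),tbl=(330,320,420,370))),
            ('side',dict(block=(310,200,415,280),rule=(232,235,335,315),cap=(398,350,434,395),tbl=(250,330,330,390)))):
    s=dict(np.load('pics/'+n+'0.npz'));W=cloud(s)
    print(n)
    rectfit(W,b['tbl'],-20,20,'tbl')
    rectfit(W,b['block'],18,27,'block');rectfit(W,b['block'],32,60,'stud')
    rectfit(W,b['rule'],18,28,'rule');rectfit(W,b['rule'],50,75,'lug')
    rectfit(W,b['cap'],32,50,'captop');rectfit(W,b['cap'],3,50,'cap')
    if n=='side':
        cv2.imwrite('pics/crop.png',cv2.resize(s['pixels'][300:440,330:450,::-1],None,fx=4,fy=4))
E
```

```text
top
tbl 4476 z 0.9 mean [ 373.7 -103.7    0.8] rect [ 373.6 -104.4] [174.3  94. ] 88.44
block 2095 z 24.0 mean [640.4 -11.2  23.9] rect [639.7  -8.7] [ 60.6 159.9] 7.39
stud 80 z 42.7 mean [616.1  43.6  42.1] rect [616.9  43.7] [19.1 18.4] 53.83
rule 651 z 24.2 mean [479.4  10.6  24.1] rect [479.6  10.5] [ 14.1 199.6] 10.62
lug 94 z 62.5 mean [479.5  10.4  62.5] rect [479.7  10.5] [11.9 25.6] 10.26
captop 183 z 40.0 mean [ 503.4 -275.7   39.7] rect [ 503.2 -275.7] [28.1 26.5] 89.51
cap 539 z 6.3 mean [ 504.  -274.1   17.9] rect [ 507.2 -276.4] [77.1 71.7] 87.05
side
tbl 4778 z 1.0 mean [ 384.9 -130.1    1. ] rect [ 383.7 -127.2] [114. 125.] 50.07
block 2014 z 24.2 mean [638.  -17.6  24. ] rect [683.2  -1.9] [155.  162.5] 7.84
stud 85 z 41.3 mean [613.6  41.5  41.3] rect [615.1  43. ] [17.1 18.3] 5.84
rule 831 z 24.0 mean [478.2   3.6  23.6] rect [477.9  10.9] [ 18.  201.9] 9.89
lug 165 z 61.6 mean [477.3   8.9  59.7] rect [478.2  10.6] [14.  27.1] 9.96
captop 330 z 40.0 mean [ 500.3 -277.7   39.2] rect [ 501.5 -276.5] [28.1 28.3] 85.41
cap 790 z 23.9 mean [ 498.  -279.5   23. ] rect [ 514.  -269.1] [78.6 53. ] 47.68
```

View pics/crop.png

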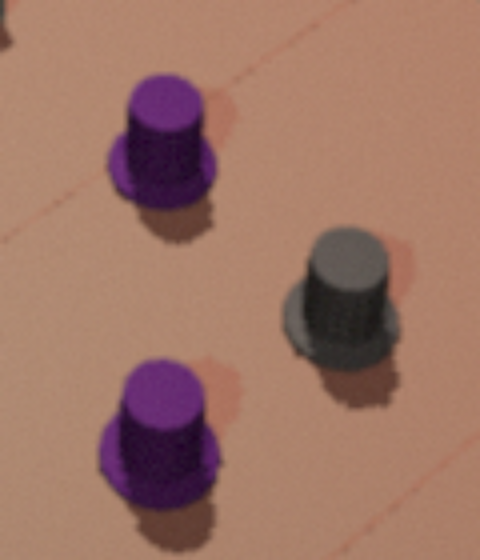

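The crop confirms it: the lone grey cap at side-view pixel (416,374) sits between two purple look-alikes. In world coordinates it is at (503,-276).

The other measurements match the sizes given:

| Part | Centre x, y (mm) | Yaw |
|---|---|---|
| Block | (639.7, -8.7) | 7.4° |
| Rule | (479.6, 10.5) | 10.5° |

I'll move above the rule's lug now.

send_rows --pt "0 0 0 10.7 -1" --pt "0 0 0 10.7 -1" --pt "0 0 0 10.7 -1" --pt "0 0 0 10.7 -1" --pt "0 0 0 10.7 -1" --pt "0 0 0 10.7 -1" --pt "52.7 -13.9 0 0 -1" --pt "52.7 -13.9 0 0 -1" --pt "52.7 -13.9 0 0 -1" --pt "52.7 -13.9 0 0 -1" --pt "52.7 -13.9 0 0 -1" --pt "52.7 -13.9 0 0 -1" --pt "52.7 -13.9 0 0 -1" --pt "52.7 -13.9 0 0 -1" --pt "52.7 -13.9 0 0 -1" --pt "52.7 -13.9 0 0 -1" --pt "52.7 -13.9 0 0 -1" --pt "52.7 -13.9 0 0 -1" --pt "52.7 -13.9 0 0 -1"

```text
time: 2.48
ee_pos: [481.0, 9.7, 231.3]
eef_rot: [-2.418, 2.006, 0.0]
contact_force: [0.6, 1.3, 0.7]
opening: 0.998
finger_force: 0.0
```

```bash
cat >> h.py <<'E'
from scipy.spatial.transform import Rotation as Ro
def to(x,y,z,yaw):
    """turn (deg) first, then shift in the turned tool frame; yaw = world angle of tool y"""
    s=robot.state();R=Ro.from_rotvec(s['eef_rot']).as_matrix();p=s['ee_pos']
    cur=np.degrees(np.arctan2(R[1,1],R[0,1]));t=-((yaw-cur+90)%180-90)
    R2=R@Ro.from_rotvec([0,0,np.radians(t)]).as_matrix()
    print('t',round(s['time'],2),'p',p.round(1),'yaw',cur.round(2),'tilt',R[:,2].round(3),'q',s['qpos'].round(2),'F',s['contact_force'].round(1),'M',s['moment'].round(2),'op',round(s['opening'],3),'ff',round(s['finger_force'],1))
    print('turn',round(t,2),'shift',(R2.T@(np.array([x,y,z])-p)).round(1))
E
python3 - <<'E'
from h import *
to(479.6,10.5,30,10.5)
# finer yaws: edge lines
s=dict(np.load('pics/top0.npz'));W=cloud(s)
for n,(u0,v0,u1,v1) in dict(block=(270,180,375,240),rule=(255,262,375,312)).items():
    p=W[v0:v1,u0:u1].reshape(-1,3);p=p[(p[:,2]>20)&(p[:,2]<27)][:,:2]
    a0=np.radians(7.4 if n=='block' else 10.5);R=np.array([[np.cos(a0),-np.sin(a0)],[np.sin(a0),np.cos(a0)]])
    c=p@R  # local
    for sgn in(-1,1):
        b=np.floor(c[:,1]/4);Y=[];X=[]
        for k in np.unique(b)[4:-4]:
            q=c[b==k];Y.append(q[:,1].mean());X.append((sgn*q[:,0]).max()*sgn)
        f=np.polyfit(Y,X,1);print(n,sgn,'yaw',round(np.degrees(a0-np.arctan(f[0])),2),'rms',np.std(np.polyval(f,Y)-X).round(2),'x@mid',np.polyval(f,np.median(c[:,1])).round(1))
E
```

```text
t 2.48 p [481.    9.7 231.3] yaw -169.37 tilt [ 0.  0. -1.] q [ 0.43  0.03 -0.4  -0.   -1.14 -0.24] F [0.6 1.3 0.7] M [ 0.07 -0.15  0.01] op 0.998 ff 0.0
turn 0.13 shift [ -1.    1.3 201.3]
block -1 yaw 7.66 rms 0.56 x@mid 603.9
block 1 yaw 7.56 rms 0.65 x@mid 662.5
rule -1 yaw 10.56 rms 0.51 x@mid 467.1
rule 1 yaw 10.74 rms 4.07 x@mid 478.2
```

send_rows --pt "-1 1.3 40 0.1 -1" --pt "0 0 45 0 -1" --pt "0 0 45 0 -1" --pt "0 0 40 0 -1" --pt "0 0 20 0 -1" --pt "0 0 10 0 -1" --pt "0 0 0 0 -1" --pt "0 0 0 0 1" --pt "0 0 0 0 1" --pt "0 0 0 0 1" --pt "0 0 0 0 1" --pt "0 0 0 0 1" --pt "0 0 0 0 1" --pt "0 0 0 0 1" --pt "0 0 0 0 1"

```text
time: 4.35
ee_pos: [479.5, 12.3, 31.7]
eef_rot: [-2.416, 2.008, -0.001]
contact_force: [-1.2, 0.7, 6.1]
opening: 0.129
finger_force: 59.2
```

```bash
python3 - <<'E'
from m import *
to(602.4-.1,-13.6,31,7.5)
s=snap('top');W=cloud(s)
rectfit(W,(255,250,375,320),18,28,'rule')
E
```

```text
t 4.35 p [479.5  12.3  31.7] yaw -169.46 tilt [ 0.001  0.    -1.   ] q [ 0.44  0.28 -0.66  0.   -0.64 -0.25] F [-1.2  0.7  6.1] M [0.16 0.55 0.  ] op 0.129 ff 59.2
turn 3.04 shift [  41.7 -118.4    0.8]
rule 109 z 24.0 mean [495.3 -73.3  24.1] rect [495.5 -72.8] [13.8 30.1] 10.92
```

send_rows --pt "0 0 -2 0 1" --pt "0 0 -2 1.5 1" --pt "0 0 0 1.5 1" --pt "5 -14.2 0 0 1" --pt "5 -14.2 0 0 1" --pt "5 -14.2 0 0 1" --pt "5 -14.2 0 0 1" --pt "5 -14.2 0 0 1" --pt "5 -14.2 0 0 1" --pt "5 -14.2 0 0 1" --pt "5 -14.2 0 0 1" --pt "0 0 0 0 1" --pt "0 0 1.5 0 1" --pt "0 0 1.5 0 1" --pt "0 0 0 0 1"

```text
time: 6.28
ee_pos: [596.7, -12.5, 32.3]
eef_rot: [2.363, -2.07, -0.0]
contact_force: [0.1, -0.2, -2.0]
opening: 0.132
finger_force: 58.5
```

```bash
python3 - <<'E'
from m import *
to(603,-11.7,31,7.5)
s=snap('side','side1.png');W=cloud(s)
s=snap('top','top1.png');W=cloud(s)
rectfit(W,(255,180,375,300),18,28,'rule+block')
v=W[180:300,255:375];print(np.nanmax(v[...,2]))
E
```

```text
t 6.28 p [596.7 -12.5  32.3] yaw -172.46 tilt [-0. -0. -1.] q [ 0.31  0.43 -0.39 -0.   -0.75 -0.17] F [ 0.1 -0.2 -2. ] M [-0.05  0.03  0.02] op 0.132 ff 58.5
turn 0.04 shift [ 0.  -6.4  1.3]
rule+block 296 z 24.4 mean [605.2 -57.1  24.3] rect [613.2 -17.9] [ 45.5 184.8] 7.55
474.36808829101244
```

View pics/side1.png

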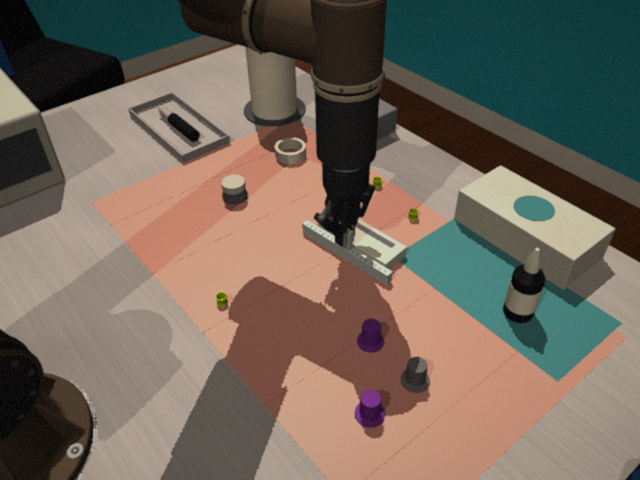

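The side view shows the rule at (348,250), held just in front of the block and parallel to it. Next I'll lower it and push it into contact.

send_rows --pt "0 -1.5 0.6 0 1" --pt "0 -1.5 0.4 0 1" --pt "0 -1.5 0 0 1" --pt "0 -1 0 0 1" --pt "0 -0.5 0 0 1" --pt "0 -0.5 0 0 1" --pt "0 0 0 0 1"

```text
time: 7.25
ee_pos: [602.8, -12.0, 31.8]
eef_rot: [2.362, -2.07, -0.001]
contact_force: [-4.0, -0.2, 5.9]
opening: 0.129
finger_force: 59.6
```

```bash
python3 - <<'E'
from m import *
to(603,-11.7,31,7.5)
E
```

```text
t 7.25 p [602.8 -12.   31.8] yaw -172.47 tilt [-0.001 -0.    -1.   ] q [ 0.3   0.44 -0.38  0.   -0.75 -0.17] F [-4.  -0.2  5.9] M [-0.07  1.6   0.01] op 0.129 ff 59.6
turn 0.03 shift [-0.3 -0.2  0.8]
```

send_rows --pt "0 -0.5 0 0 1" --pt "0 -0.5 0 0 1" --pt "0 -0.5 0 0 1" --pt "0 0 0 0 1"

```text
time: 7.75
ee_pos: [603.0, -12.0, 31.8]
eef_rot: [2.36, -2.07, -0.003]
contact_force: [-8.3, 0.5, 9.8]
opening: 0.129
finger_force: 60.3
```

```bash
python3 - <<'E'
from m import *
to(603,-11.7,31,7.5)
E
```

```text
t 7.75 p [603.  -12.   31.8] yaw -172.5 tilt [-0.003 -0.001 -1.   ] q [ 0.3   0.44 -0.38 -0.   -0.76 -0.17] F [-8.3  0.5  9.8] M [ 0.24  3.18 -0.15] op 0.129 ff 60.3
turn 0.0 shift [-0.3  0.   0.8]
```

send_rows --pt "0 0.5 -0.3 0 1" --pt "0 0 0 0 0.3" --pt "0 0 0 0 -0.5" --pt "0 0 0 0 -1" --pt "0 0 0 0 -1" --pt "0 0 -10 0 -1" --pt "0 0 -30 0 -1" --pt "0 0 -40 0 -1" --pt "0 0 -40 0 -1" --pt "50 0 -20 0 -1" --pt "60 0 0 0 -1" --pt "60 0 0 0 -1" --pt "0 0 0 0 -1"

```text
time: 9.38
ee_pos: [626.5, -184.1, 172.0]
eef_rot: [2.358, -2.076, 0.001]
contact_force: [0.1, 1.9, -0.4]
opening: 0.999
finger_force: 0.0
```

```bash
python3 - <<'E'
from m import *
for n in('top','side'):
    s=snap(n,n+'2.png');W=cloud(s);np.savez('pics/'+n+'2.npz',**s)
    u,v=((255,180,385,250) if n=='top' else (295,200,420,290))[::2],((255,180,385,250) if n=='top' else (295,200,420,290))[1::2]
    b=(u[0],v[0],u[1],v[1])
    p=rectfit(W,b,18,27,'rule+block');rectfit(W,b,52,75,'lug')
    a=np.radians(7.5);R=np.array([[np.cos(a),-np.sin(a)],[np.sin(a),np.cos(a)]])
    c=(p[:,:2]-[639.7,-8.7])@R
    q=c[np.abs(c[:,0]+37)<12]
    r=q[np.abs(q[:,1])>82];print('ends',q[:,1].min(),q[:,1].max())
    for sg in(-1,1):
        e=r[r[:,1]*sg>0]; print('end',sg,'x range',np.percentile(e[:,0],[0,10,50,90,100]).round(1))
    f=[]
    b_=np.floor(c[:,1]/4)
    for k in np.unique(b_)[3:-3]:
        t=c[(b_==k)];f.append((t[:,1].mean(),t[:,0].min()))
    f=np.array(f);g=np.polyfit(f[:,0],f[:,1],1);print('front edge slope deg',np.degrees(g[0]),'x',g[1])
    if n=='top': cv2.imwrite('pics/crop2.png',cv2.resize(s['pixels'][180:250,260:390,::-1],None,fx=6,fy=6,interpolation=cv2.INTER_CUBIC))
to(503.2,-275.9,31,0)
E
```

```text
rule+block 208 z 24.2 mean [633.9 -87.4  23.9] rect [642.4 -95.4] [74.2 34. ] 0.78
lug 0 z nan mean [nan nan nan] rect [0. 0.] [0. 0.] 0.0
ends -99.60681707064478 -65.07279333718112
end -1 x range [-44.3 -43.7 -38.6 -32.4 -29.9]
  return _methods._mean(a, axis=axis, dtype=dtype,
  ret = ret.dtype.type(ret / rcount)
m.py:4: RuntimeWarning: Mean of empty slice.
  r=cv2.minAreaRect(p[:,:2].astype(np.float32));print(name,len(p),'z',np.median(p[:,2]).round(1),'mean',p.mean(0).round(1),'rect',np.round(r[0],1),np.round(r[1],1),round(r[2],2))
  ret = um.true_divide(
Traceback (most recent call last):
IndexError: index -1 is out of bounds for axis 0 with size 0
```

send_rows --pt "0 0 0 -10 -1" --pt "0 0 0 -10 -1" --pt "0 0 0 -10 -1" --pt "0 0 0 -7.5 -1" --pt "-5.6 38 0 0 -1" --pt "-5.6 38 0 0 -1" --pt "-5.6 38 0 0 -1" --pt "-5.6 38 0 0 -1" --pt "0 0 30 0 -1" --pt "0 0 30 0 -1" --pt "0 0 20 0 -1" --pt "0 0 0 0 -1"

```text
time: 10.92
ee_pos: [502.7, -270.8, 90.8]
eef_rot: [2.903, -1.2, -0.004]
contact_force: [-0.8, -0.5, 0.6]
opening: 1.0
finger_force: 0.0
```

```bash
cat > chk.py <<'E'
from m import *
def check(tag):
    s=snap('top',tag+'.png');W=cloud(s);B=(255,180,385,250)
    p=rectfit(W,B,18,27,'rule+block');l=rectfit(W,B,52,75,'lug')
    a=np.radians(7.5);R=np.array([[np.cos(a),-np.sin(a)],[np.sin(a),np.cos(a)]])
    c=(p[:,:2]-[639.7,-8.7])@R
    print('lug local',((l[:,:2].mean(0)-[639.7,-8.7])@R).round(1))
    q=c[np.abs(c[:,0]+37)<10]
    print('ends',q[:,1].min(),q[:,1].max())
    f=[]
    b_=np.floor(c[:,1]/4)
    for k in np.unique(b_)[2:-2]:
        t=c[(b_==k)];f.append((t[:,1].mean(),t[:,0].min()))
    f=np.array(f);g=np.polyfit(f[:,0],f[:,1],1);print('front edge slope deg',np.degrees(g[0]).round(2),'x',g[1].round(1))
    cv2.imwrite('pics/'+tag+'c.png',cv2.resize(s['pixels'][185:245,260:380,::-1],None,fx=6,fy=6,interpolation=cv2.INTER_CUBIC))
    return s
E
python3 - <<'E'
from chk import *
to(503.2,-275.9,10,45)
check('t3')
E
```

```text
t 10.93 p [ 502.7 -270.8   90.8] yaw -134.92 tilt [-0.003  0.001 -1.   ] q [-0.15  0.32 -0.4  -0.   -0.85  0.94] F [-0.8 -0.5  0.6] M [-0.02 -0.01 -0.04] op 1.0 ff 0.0
turn 0.08 shift [ 4.2  3.1 80.7]
rule+block 1509 z 24.1 mean [629.2  26.5  24. ] rect [628.1  27.2] [ 75.5 125.7] 7.4
lug 66 z 63.4 mean [602.1  -9.2  62.6] rect [602.3  -9.6] [12.2 18. ] 6.96
lug local [-37.4   4.4]
ends -1.7610380964488979 99.98515022468068
front edge slope deg -13.82 x -30.0
```

View pics/t3c.png

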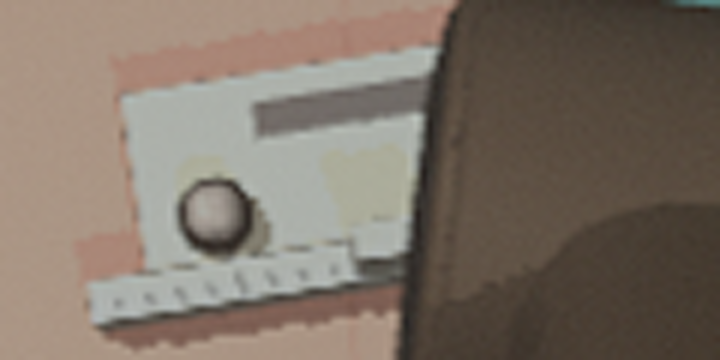

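The left half of the rule, at (250,290) in the crop, looks flush, and its ends at ±100 mm show it is centred. Now the cap grasp.

send_rows --pt "4.2 3.1 0 0 -1" --pt "0 0 25 0 -1" --pt "0 0 25 0 -1" --pt "0 0 20 0 -1" --pt "0 0 11 0 -1" --pt "0 0 0 0 -1" --pt "0 0 0 0 1" --pt "0 0 0 0 1" --pt "0 0 0 0 1" --pt "0 0 0 0 1" --pt "0 0 0 0 1" --pt "0 0 0 0 1" --pt "0 0 0 0 1"

```text
time: 12.6
ee_pos: [504.7, -277.1, 11.4]
eef_rot: [-2.903, 1.201, -0.002]
contact_force: [-0.6, 1.8, 5.6]
opening: 0.31
finger_force: 58.9
```

```bash
python3 - <<'E'
from h import *
to(503.2,-275.9,10,45)
E
```

```text
t 12.6 p [ 504.7 -277.1   11.4] yaw -134.95 tilt [ 0.001 -0.    -1.   ] q [-0.16  0.43 -0.46  0.   -0.68  0.95] F [-0.6  1.8  5.6] M [ 0.45  0.3  -0.03] op 0.31 ff 58.9
turn 0.05 shift [-1.9  0.2  1.4]
```

send_rows --pt "0 0 -20 0 1" --pt "0 0 -40 0 1" --pt "0 0 -40 0 1" --pt "0 0 -20 10 1" --pt "0 0 0 10 1" --pt "0 0 0 10 1" --pt "0 0 0 7.5 1" --pt "-37.7 -19.1 0 0 1" --pt "-37.7 -19.1 0 0 1" --pt "-37.7 -19.1 0 0 1" --pt "-37.7 -19.1 0 0 1" --pt "-37.7 -19.1 0 0 1" --pt "-37.7 -19.1 0 0 1" --pt "-37.7 -19.1 0 0 1" --pt "-37.7 -19.1 0 0 1" --pt "0 0 0 0 1" --pt "0 0 0 0 1"

```text
time: 14.72
ee_pos: [615.7, 42.0, 130.3]
eef_rot: [2.362, -2.07, -0.001]
contact_force: [-0.5, 0.3, -0.4]
opening: 0.31
finger_force: 59.0
```

```bash
python3 - <<'E'
from h import *
to(617.15,41.85,62,7.5)
s=snap('side','side4.png')
np.savez('pics/side4.npz',**s)
K=s['K'];T=np.linalg.inv(s['cam_to_world'])
def pr(p):
    c=T@np.r_[p,1];return (K@c[:3]/c[2])[:2]
st=robot.state();R=Ro.from_rotvec(st['eef_rot']).as_matrix()
cc=st['ee_pos']+R@[-1.9,.2,11.4];print('cap base',cc,pr(cc))
u,v=pr(cc).astype(int);u0,v0=u-60,v-60
im=s['pixels'][v0:v0+120,u0:u0+120,::-1].copy()
im=cv2.resize(im,None,fx=5,fy=5,interpolation=cv2.INTER_CUBIC)
t=np.linspace(0,2*np.pi,60);pts=np.array([pr(cc+[21*np.cos(a),21*np.sin(a),0]) for a in t])
cv2.polylines(im,[np.int32((pts-[u0,v0]+.5)*5)],True,(0,255,0),1)
cv2.imwrite('pics/side4c.png',im)
E
```

```text
t 14.72 p [615.7  42.  130.3] yaw -172.45 tilt [-0.001 -0.    -1.   ] q [ 0.38  0.35 -0.25 -0.   -0.97 -0.25] F [-0.5  0.3 -0.4] M [-0.01  0.01  0.03] op 0.31 ff 59.0
turn 0.05 shift [ 0.3 -1.4 68.3]
cap base [615.24826581  43.34419607 119.00600159] [331.68236009 183.46410178]
```

View pics/side4c.png

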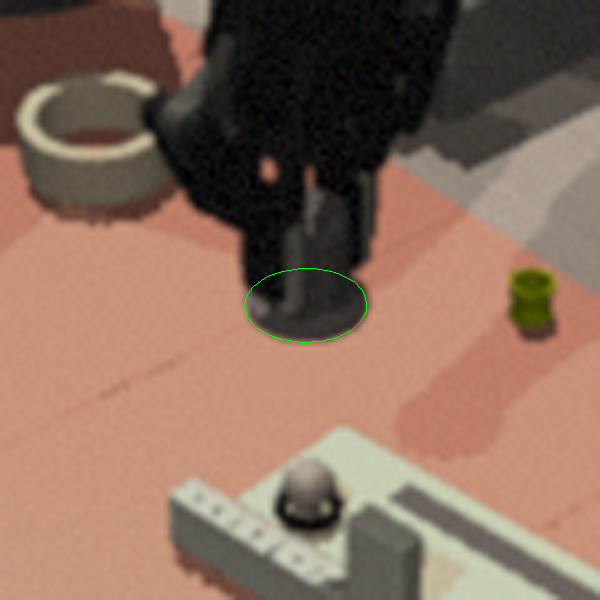

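The green ellipse, which is the flange predicted at (306,305), sits on the seen flange. So the offset of the cap in the hand is right. I'll centre the cap and go down to just above the ball, and check that the rule is flush in the stored side view.

send_rows --pt "0.3 -1.4 30 0 1" --pt "0 0 25 0 1" --pt "0 0 10 0 1" --pt "0 0 4 0 1" --pt "0 0 0 0 1"

```text
time: 15.4
ee_pos: [618.0, 41.7, 62.2]
eef_rot: [-2.362, 2.071, -0.001]
contact_force: [0.1, 0.3, 0.3]
opening: 0.306
finger_force: 59.0
```

```bash
python3 - <<'E'
from h import *
to(617.15,41.85,53,7.5)
s=dict(np.load('pics/side4.npz'));W=cloud(s)[190:300,280:430].reshape(-1,3)
a=np.radians(7.5);R=np.array([[np.cos(a),-np.sin(a)],[np.sin(a),np.cos(a)]])
c=np.c_[(W[:,:2]-[639.7,-8.7])@R,W[:,2]]
f=c[(c[:,2]>6)&(c[:,2]<20)&(np.abs(c[:,0]+44)<6)&(np.abs(c[:,1])<96)]
g=np.polyfit(f[:,1],f[:,0],1);print('rule front face',len(f),'x',g[1].round(2),'slope deg',np.degrees(g[0]).round(2))
t=c[(np.abs(c[:,2]-24)<3)&(np.abs(c[:,0]+37)<6)];print('rule ends',t[:,1].min().round(1),t[:,1].max().round(1))
k=c[(np.abs(c[:,2]-24)<3)&(c[:,0]>-20)]
b=[(k[np.abs(k[:,1]-y)<3][:,0].max()) for y in(-70,-50,-30,-10,10,30)];print('block back edge x',np.round(b,1))
E
```

```text
t 15.4 p [618.   41.7  62.2] yaw -172.49 tilt [ 0.001  0.    -1.   ] q [ 0.38  0.42 -0.32  0.   -0.83 -0.25] F [0.1 0.3 0.3] M [ 0.05 -0.02 -0.01] op 0.306 ff 59.0
turn 0.01 shift [-0.3  0.8  9.2]
rule front face 478 x -44.53 slope deg 0.2
rule ends -100.4 101.9
block back edge x [29.8 30.4 30.5 28.9 28.5 27.9]
```

The rule is flush: 0.2° slope, front face at -44.5 mm against an ideal -44. Now I'll press.

send_rows --pt "-0.3 0.8 3 0 1" --pt "0 0 3 0 1" --pt "0 0 2 0 1" --pt "0 0 2 0 1" --pt "0 0 1 0 1" --pt "0 0 0 0 1"

```text
time: 16.15
ee_pos: [617.1, 42.6, 51.5]
eef_rot: [-2.362, 2.07, -0.001]
contact_force: [-3.0, 2.9, 8.3]
opening: 0.307
finger_force: 59.9
```

```bash
python3 - <<'E'
from h import *
to(617.15,41.85,46,7.5)
E
```

```text
t 16.15 p [617.1  42.6  51.5] yaw -172.44 tilt [ 0.001  0.    -1.   ] q [ 0.38  0.43 -0.33 -0.   -0.81 -0.25] F [-3.   2.9  8.3] M [1.02 1.25 0.06] op 0.307 ff 59.9
turn 0.06 shift [0.8 0.1 5.5]
```

send_rows --pt "-0.9 0.7 1 0 1" --pt "0 0 1 0 1" --pt "0 0 1 0 1" --pt "0 0 0 0 1"

```text
time: 16.65
ee_pos: [617.3, 42.9, 50.1]
eef_rot: [-2.362, 2.068, -0.004]
contact_force: [-3.4, -0.6, 16.1]
opening: 0.311
finger_force: 60.8
```

```bash
python3 - <<'E'
from h import *
to(617.15,41.85,39,7.5)
E
```

```text
t 16.65 p [617.3  42.9  50.1] yaw -172.41 tilt [ 0.003  0.    -1.   ] q [ 0.39  0.43 -0.33  0.   -0.8  -0.25] F [-3.4 -0.6 16.1] M [-0.13  1.42  0.07] op 0.311 ff 60.8
turn 0.09 shift [ 1.   0.3 11.1]
```

send_rows --pt "0 0.5 1 0 1" --pt "0 0 1 0 1" --pt "0 0 1 0 1" --pt "0 0 0 0 1"

```text
time: 17.15
ee_pos: [616.8, 43.0, 45.7]
eef_rot: [-2.362, 2.069, -0.003]
contact_force: [1.3, -1.5, 5.4]
opening: 0.312
finger_force: 59.6
```

```bash
python3 - <<'E'
from h import *
to(617.15,41.85,39,7.5)
E
```

```text
t 17.15 p [616.8  43.   45.7] yaw -172.44 tilt [ 0.003  0.    -1.   ] q [ 0.39  0.44 -0.34  0.   -0.79 -0.25] F [ 1.3 -1.5  5.4] M [-0.24 -0.37 -0.02] op 0.312 ff 59.6
turn 0.06 shift [ 1.1 -0.2  6.7]
```

Force dropped from 16 to 5 N, so the cap is past the peak. Continuing down.

send_rows --pt "0 0 1.5 0 1" --pt "0 0 1.5 0 1" --pt "0 0 1.5 0 1" --pt "0 0 1.5 0 1" --pt "0 0 0 0 1"

```text
time: 17.77
ee_pos: [615.4, 42.8, 38.6]
eef_rot: [2.362, -2.071, -0.0]
contact_force: [1.6, -0.8, 1.5]
opening: 0.31
finger_force: 60.2
```

```bash
python3 - <<'E'
from h import *
to(617.15,41.85,37,7.5)
E
```

```text
t 17.77 p [615.4  42.8  38.6] yaw -172.47 tilt [-0. -0. -1.] q [ 0.39  0.45 -0.34  0.   -0.78 -0.25] F [ 1.6 -0.8  1.5] M [ 0.02 -0.55  0.  ] op 0.31 ff 60.2
turn 0.03 shift [ 1.2 -1.6  1.6]
```

send_rows --pt "0 -0.7 1 0 1" --pt "0 0 1 0 1" --pt "0 0 1 0 1" --pt "0 0 1 0 1" --pt "0 0 0 0 1" --pt "0 0 0 0 1"

```text
time: 18.52
ee_pos: [615.6, 42.8, 35.8]
eef_rot: [2.362, -2.07, -0.0]
contact_force: [-4.4, 1.0, 13.0]
opening: 0.312
finger_force: 61.7
```

```bash
python3 - <<'E'
from h import *
to(617.15,41.85,37,7.5)
E
```

```text
t 18.52 p [615.6  42.8  35.8] yaw -172.46 tilt [-0.001 -0.    -1.   ] q [ 0.39  0.45 -0.34  0.   -0.78 -0.25] F [-4.4  1.  13. ] M [ 0.3   1.96 -0.05] op 0.312 ff 61.7
turn 0.04 shift [ 1.2 -1.4 -1.2]
```

send_rows --pt "0 0.5 -0.6 0 1" --pt "0 0 0 0 1" --pt "0 0 0 0 1"

```text
time: 18.9
ee_pos: [615.5, 42.8, 36.2]
eef_rot: [-2.363, 2.07, -0.0]
contact_force: [-2.4, 0.5, 10.5]
opening: 0.307
finger_force: 61.4
```

```bash
python3 - <<'E'
from h import *
to(617.15,41.85,37,7.5)
s=snap('side');W=cloud(s)
a=np.radians(7.5);R=np.array([[np.cos(a),-np.sin(a)],[np.sin(a),np.cos(a)]])
W=W[190:300,280:430].reshape(-1,3);c=np.c_[(W[:,:2]-[639.7,-8.7])@R,W[:,2]]
f=c[(c[:,2]>6)&(c[:,2]<20)&(np.abs(c[:,0]+44)<6)&(np.abs(c[:,1])<96)]
g=np.polyfit(f[:,1],f[:,0],1);print('rule front face',len(f),'x',g[1].round(2),'slope',np.degrees(g[0]).round(2))
t=c[(np.abs(c[:,2]-24)<3)&(np.abs(c[:,0]+37)<6)];print('ends',t[:,1].min().round(1),t[:,1].max().round(1))
cv2.imwrite('pics/fin.png',cv2.resize(s['pixels'][180:300,270:430,::-1],None,fx=5,fy=5,interpolation=cv2.INTER_CUBIC))
E
```

```text
t 18.9 p [615.5  42.8  36.2] yaw -172.45 tilt [ 0. -0. -1.] q [ 0.39  0.45 -0.34  0.   -0.78 -0.25] F [-2.4  0.5 10.5] M [0.2  1.09 0.01] op 0.307 ff 61.4
turn 0.05 shift [ 1.2 -1.5 -0.8]
rule front face 473 x -44.54 slope 0.09
ends -99.4 101.4
```

View pics/fin.png

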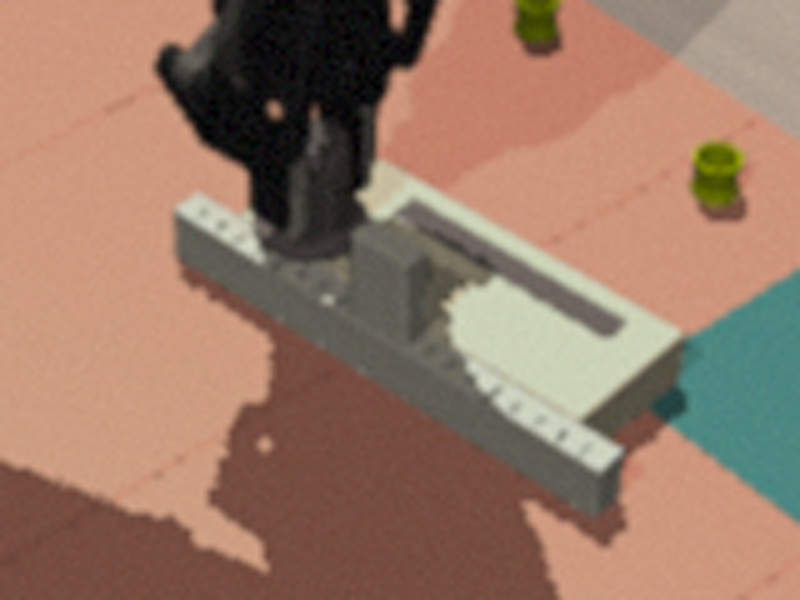

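The picture shows the cap seated at (310,235) with its flange just over the rule. The rule is flush along the whole front face, and the cups are where they were. The push is 10.5 N, about 3 mm of squeeze, so I'm handing it in.

```bash
python3 -c "
from workcell import robot
print(robot.close_job())"
```

```text
the job is handed in; nothing more can be done
None
```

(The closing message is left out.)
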